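Shut the tube carrier and lift it off its dock

ROBOT

A 6-joint arm with a two-finger parallel gripper is mounted at the origin on the work surface. World frame = base frame: x ahead of the robot, y to its left, z up, the work surface at z = 0. Lengths are in m, angles in rad, forces in N, time in s.
With the tool pointing down it reaches from about 0.25 to 0.725 m from the base axis. Payload 4 kg.
Tool frame: the origin (TCP) lies midway between the tips of the shut fingers; the grasp point (between the pads) lies 19 mm behind it; z points along the fingers, y is the line along which they close (so a half turn about z gives the same grasp; the last joint's range is limited). The gripper opens to 85 mm and grips with 20 to 120 N. Pads are 22 mm wide; open, the fingers measure 114 mm over their backs; the gripper's body (76 mm by 85 mm) begins 54 mm behind the grasp point. The pads swing forward as they close: fully open they stand 13 mm farther back than shut.
Start: joints at [1.34, 0.241, 0.005, 1.335, 0, 1.571], TCP at [0.114, 0.487, 0.231] pointing down, gripper open.
Joint ranges: [-2.72, 2.72], [-1.05, 1.87], [-1.09, 1.28], [-1.99, 2.15], [-1.42, 1.44], [-3.14, 3.14]. Speed limits (rad/s): [2.79, 2.79, 3.14, 3.14, 3.14, 3.14].

INTERFACE

Orientations are given as a rotation vector (axis times angle).
In Python, from station import arm gives the robot as it stands. The module is installed in compiled form; this text tells all that it offers.
- The arm moves only by the shell command python3 -m pendant 'ROWS' [FORCE]. ROWS is JSON, a list of rows, each a list of 3 entries, a list of its own where there are three numbers: the finger opening in mm, from 0 to 85.4, then the shift along the tool's x, y, z in units of 30 mm (1.0 is 30 mm), then the turn about the tool's z in degrees. In form: [[jaw, [dx, dy, dz], yaw], ...]. A call has 1 to 10 rows; each row is the pose to reach, as a shift and turn from the pose commanded when the call began, along the tool's axes at that moment; what a row does not reach only later rows make up. A row lasts 1/12 s, in which the tool goes at most 41.7 mm and 7.16 degrees, less where a joint would pass 70% of its speed; a pose out of reach is approached as far as the arm can. A call with a gripper value outside its range is refused whole. The fingers move at their own pace and stop on an object; FORCE is the grip in N (left out, the last holds). Time passes only in rows, so rows that repeat a pose let the fingers close. It gives the time, the measured TCP pose, the force, the opening and the grip force at its end, in the units of the state.
- arm.state(): the state, without advancing time (a new reading comes with each control period).
- arm.get_image(name): name is "side" or "top"; returns (picture, depth): 400x640x3 uint8, red, green, blue; 400x640 float32, m along the optical axis (not along the pixel's ray), 0 where there is no reading.
- arm.camera_params(name): a dict with "fovy" (degrees; the focal length in pixels is half the picture's height over the tangent of half this angle, whatever the lens; pixels are square), "cx", "cy" (the principal point, pixels), "rvec" (rotation vector, rad) and "tvec" (3), from world to camera coordinates, as OpenCV has them. Camera axes: x right, y down, z forward; pixel columns grow to the right and rows downward; lengths in m; the calibration is good to about 2 mm. A picture is of the moment at which its call begins. camera_params takes no time and is no camera call.
- arm.hand_in(): hands the job in; it is judged then, once.
The state is a dict: "time": time; "joint_pos": joint angles; "qd": joint speeds; "effort": joint torques, N m; "tool_pos": TCP position; "tcp_rot": TCP orientation; "wrist_force": force on the tool from outside, world axes, zero at the start; "torque": the same for the moment, N m; "opening": finger opening in m; "grip_force": force on a finger pad.
Only numpy, scipy, OpenCV 4.12 (cv2) and the standard library are available. Lean on these libraries where they do the work, as an engineer would, in place of code of your own. Each camera call takes 0.05 s, during which the arm holds its last target. There are 200 camera calls.

TASK

Press both flip-up covers of the tube carrier down until they click and stay shut by themselves, with the carrier still standing in its docking plate, and let go of them. Then take the carrier by its raised grip bar, lift it straight up about 10 cm clear of the docking plate without tipping it, and finish holding it there in the gripper, still and level above the plate, covers shut, touching nothing but the gripper. Leave the bottle, the jar and the tip box where they stand.

Things in the scene. Friction and masses are not known exactly. Their poses are not given: they have to be found in the camera images.
- nest: white docking plate fixed on the bench, 230 x 130 mm, 12 mm thick, with four low aluminium corner lips rising 8 mm above its top that hold the carrier's foot with 1.5 mm play. Origin at the centre of its underside on the bench; x along its long side, z up. The carrier stands in it with the same axes.
- carrier: loose grey tube carrier, a block 176 (x) x 76 (y) x 48 (z) mm with white tube caps, a raised aluminium grip bar across its middle and a flip-up cover either side of the bar; 430 to 790 g, balanced under the bar. Origin at the centre of its underside, which stands on the docking plate's top (12 mm above the bench); x along its length, z up.
- handle (a point): centre of the grip bar, 121 mm above the middle of the carrier's underside; axes as the carrier's. The bar is 14 mm thick (x), 70 mm long (y), 18 mm high, its top 130 mm above the underside, on two posts 12 (x) x 10 (y) mm, 26 mm either side of the middle, open air beside and between. Grip it from above, fingers closing along carrier x.
- cover_a (a joint): angle of the cover on the carrier's +x side: 0 shut and flat, growing as its outer edge rises; starts at 0.4 to 0.8 rad. Panel 66 mm wide (y), 5 mm thick, reaching 77 mm out from its hinge line, which runs along carrier y at x = 18 mm, 54 mm above the underside, at mid-thickness. A 17 mm lip hangs from its outer edge. How the catch works: see point cover_a_press.
- cover_b (a joint): angle of the cover on the carrier's -x side: the mirror image of cover_a, hinge line at carrier x = -18 mm.
- cover_a_press (a point): point on the +x cover's top face, mid-width, 66 mm out from the hinge; moves with it; its x points outward, z out of the face. Shut, it lies at carrier x = 84, z = 56.5 mm. Spring and friction keep the cover open (about 1 N to press here); in its last 0.11 rad a rib must snap past the catch (about 5 N), then it stays within 0.03 rad of shut; let go sooner it springs up.
- cover_b_press (a point): the same point on the -x cover, at carrier x = -84 mm when shut; its x axis points outward too, so along carrier -x when shut.
- reagent: loose white reagent bottle, 56 mm across, 105 mm tall, upright on the bench beside the docking plate; not to be disturbed. Origin at the centre of its underside.
- jar: loose squat amber jar with grey cap, 48 mm across, 55 mm tall; not to be disturbed. Origin at the centre of its underside.
- tipbox: loose closed pipette-tip box, grey with a white top, 124 x 86 x 58 mm; not to be disturbed. Origin at the centre of its underside.
Mind the look-alikes: they are no part of the job. Leave any orange or red look-alike of the carrier alone.

How it is judged:
On the way, in this order (a step that is already met when the one before it is completed fails the run):
1. both covers are clicked shut and stay so untouched, the carrier still standing in the docking plate (value of joint each of cover_a, cover_b below 0.05 rad and contact force between the fingers and carrier below 0.2 N and z of carrier in the frame of nest below 0.017 m and horizontal distance between carrier and nest below 0.01 m), for 0.2 s.
2. the carrier is lifted clear of the docking plate in the gripper, level (z of carrier in the frame of nest above 0.08 m and angle between carrier's own z axis and vertical below 0.1 rad and contact force between the fingers and carrier above 1 N and contact force between carrier and nest below 0.1 N), for 0.3 s.
At the end, for the whole second after the job is handed in: The gripper alone holds the carrier, its underside 80 to 220 mm above the bench, centre within 60 mm sideways of the plate's, within 0.1 rad of level, still (20 mm/s, 0.1 rad/s); both covers under 0.05 rad; bottle, jar and tip box within 25 mm of their starts; nothing else touches the carrier (all of step 2 and z of carrier in the frame of nest below 0.22 m and horizontal distance between carrier and nest below 0.06 m and linear speed of carrier below 0.02 m/s and angular speed of carrier below 0.1 rad/s and value of joint each of cover_a, cover_b below 0.05 rad and contact force between carrier and reagent below 0.1 N and contact force between carrier and jar below 0.1 N and contact force between carrier and tipbox below 0.1 N and distance of each of reagent, jar, tipbox from where it was at the start of the episode below 0.025 m); the arm keeps its last pose, push and grip.
It fails at once if the carrier is tipped more than 0.3 rad (angle between carrier's own z axis and vertical above 0.3 rad).
It fails at once if the bottle, jar or tip box is pushed more than 25 mm (distance of any of reagent, jar, tipbox from where it was at the start of the episode above 0.025 m).
It also fails if it takes over 54 s, if anything falls off the work surface, if the arm or the gripper's body presses on something with over 40 N, if the wrist force passes 120 N, or if a joint passes its speed limit or range.

## Working session

There is one attempt and no reset: what is moved stays moved. The work goes in short steps, Python scripts to look and compute and a shell command to move; the robot and the scene stay as the last step left them, time stands still between calls to the robot, and variables do not carry over. Pictures are saved under pics/ and viewed, at most 10 in all, crops included, and the job is handed in when it is done.

```bash
mkdir -p pics
cat > h.py <<'E'
import numpy as np, cv2
from station import arm
def cam(n):
    p=arm.camera_params(n); f=200/np.tan(np.radians(p['fovy'])/2)
    R=cv2.Rodrigues(np.array(p['rvec'],float))[0]; t=np.array(p['tvec'],float).ravel()
    return f,p['cx'],p['cy'],R,t
def cloud(n,d):
    f,cx,cy,R,t=cam(n); v,u=np.mgrid[0:400,0:640]
    P=np.stack([(u-cx)/f*d,(v-cy)/f*d,d],-1)
    return (P-t)@R
def shot(n,tag):
    im,d=arm.get_image(n); cv2.imwrite(f'pics/{tag}.png',im[:,:,::-1]); np.savez(f'pics/{tag}.npz',im=im,d=d); return im,d
E
python3 - <<'E'
from h import *
for n in('top','side'):
    im,d=shot(n,n+'0'); print(arm.camera_params(n)); print((d>0).mean())
a=cv2.imread('pics/top0.png')
print(arm.state())
E
```

```text
{'fovy': 49.170098724409456, 'cx': 307.4036546199292, 'cy': 198.05620726555554, 'rvec': array([ 2.19537404, -2.15077504,  0.1030351 ]), 'tvec': array([-0.07874699,  0.56341504,  1.14285993])}
0.9960859375
{'fovy': 51.7057381005582, 'cx': 319.53724168625484, 'cy': 200.92114003977713, 'rvec': array([ 0.38789906, -2.62769864,  1.4543955 ]), 'tvec': array([0.51874   , 0.23974356, 0.88529057])}
0.9958203125
{'time': 0.1, 'joint_pos': array([1.33999764e+00, 2.41337116e-01, 3.85514104e-03, 1.33518551e+00,
       1.05486232e-05, 1.57079013e+00]), 'qd': array([-0.0022222 , -0.00266538,  0.00230792,  0.00150394,  0.0019207 ,
        0.00074461]), 'effort': array([-3.92679722e-04, -3.73138905e+01,  2.53010452e+01,  1.08998531e-02,
       -1.21384051e-04,  6.03317023e-07]), 'tool_pos': array([0.11424594, 0.4861959 , 0.23050078]), 'tcp_rot': array([-3.61697781e-01, -3.12047289e+00,  2.91753725e-03]), 'wrist_force': array([-0.07629647,  0.14771874,  0.46089524]), 'torque': array([0.01559516, 0.02801329, 0.00842712]), 'grip_force': 0.0, 'opening': 0.08539347321950601}
```

View pics/top0.png

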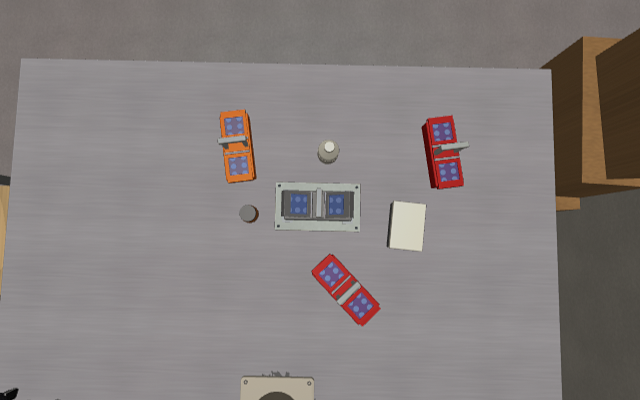

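View pics/side0.png

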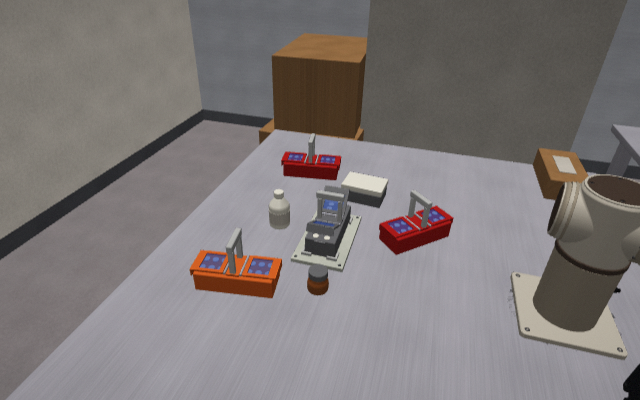

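Candidates in the top view are the grey carrier in the white plate at (318,204), an orange one at (236,146), and red ones at (443,152) and (346,290). The bottle is at (328,151), the jar at (248,213) and the tip box at (407,226). I choose the grey one; in the side view it is at (328,222). Next I measure it and check it in a crop.

Run:
```python
from h import *
z=np.load('pics/top0.npz'); P=cloud('top',z['d']); im=z['im'].astype(int)
Z=P[...,2]; v,u=np.mgrid[0:400,0:640]
def rect(m,name):
    q=P[m]; r=cv2.minAreaRect(q[:,:2].astype(np.float32)*1000); print(name,m.sum(),np.round(r[0],1),np.round(r[1],1),round(r[2],2),'z med',np.round(np.median(q[:,2])*1000,1))
box=(u>265)&(u<370)&(v>172)&(v<240)
print('bench z',np.median(Z[250:260,200:260]))
rect(box&(Z>.006),'nest'); 
rect(box&(Z>.127)&(u>305)&(u<332),'bar')
rect((Z>.03)&(u>235)&(u<262)&(v>200)&(v<226),'jar')
rect((Z>.03)&(u>385)&(u<430)&(v>195)&(v<255),'tip')
rect((Z>.03)&(u>312)&(u<345)&(v>135)&(v<168),'bottle')
rect((Z>.03)&(u>308)&(u<382)&(v>250)&(v<328),'red1'); print('red1 top',Z[250:328,308:382].max())
# white nest colour mask, ray onto z=.012
m=(box&(im.min(-1)>150)).astype(np.uint8); print(m.sum())
for y in range(190,222,5): print(np.round(Z[y,274:364:4]*1000).astype(int))
s=np.load('pics/side0.npz'); Q=cloud('side',s['d']); 
vs=(np.mgrid[0:400,0:640]); b=(vs[0]>175)&(vs[0]<205)&(vs[1]>310)&(vs[1]<350)&(Q[...,2]>.128)&(Q[...,2]<.15)
q=Q[b]; r=cv2.minAreaRect(q[:,:2].astype(np.float32)*1000); print('side bar',len(q),r,np.median(q[:,2]))
c1=cv2.resize(cv2.imread('pics/top0.png')[165:245,260:375],None,fx=4,fy=4,interpolation=2)
c2=cv2.resize(cv2.imread('pics/side0.png')[170:275,280:375],None,fx=3.0,fy=3.0)
h=max(c1.shape[0],c2.shape[0]); pad=lambda c:cv2.copyMakeBorder(c,0,h-c.shape[0],0,0,0)
cv2.imwrite('pics/crop.png',np.hstack([pad(c1),pad(c2)]))
```

```text
bench z -5.703064691118333e-05
nest 4071 [ 543.5 -105.9] [174.5 253.4] 2.28 z med 59.1
bar 174 [514.7 -89.6] [ 23.2 125.6] 80.63 z med 141.5
jar 228 [499.9  17.6] [188.9  41.8] 74.63 z med 54.5
tip 1628 [ 503.7 -222.5] [299.7 123.9] 85.16 z med 57.7
bottle 391 [ 583.7 -108.4] [ 54.4 264.9] 84.19 z med 74.1
red1 2222 [ 352.  -146.6] [256.9  75.9] 44.21 z med 55.6
red1 top 1.1909844842190551
1782
[ -4  12  15  24  20  10  12   7  11  14  12 143   9  11  10   9  12  11
  12  13  10  11   3]
[  0  11  92 103  95  90  84  78  73  68  62 143  63  72  75  80  91 102
 111 116   9  11  -1]
[ -2  16  92 102  96  87  85  78  71  72  66 144  67  74  78  85  93 103
 110 112  11  12  -1]
[1191   15   88  102   97   87   84   81   72   68   68  142   61   70
   77   87   92  102  112  116   15   13   -5]
[  1  14  93 100  94  87  87  79  75  68  66 143  67  71  82  91  92  99
 112 113  12  11   0]
[  0  15  97  97 100  90  84  81  74  69  67 144  66  70  81  88  96 103
 110 115  11  10   1]
[-2 11 20 15 19 18 30 37 41 43 48 54 58 57 58 60 61 57 57 60 13 16  0]
side bar 212 ((544.372802734375, -94.8897705078125), (16.01990509033203, 69.24607849121094), 88.37986755371094) 0.1390701058881548
```

View pics/crop.png

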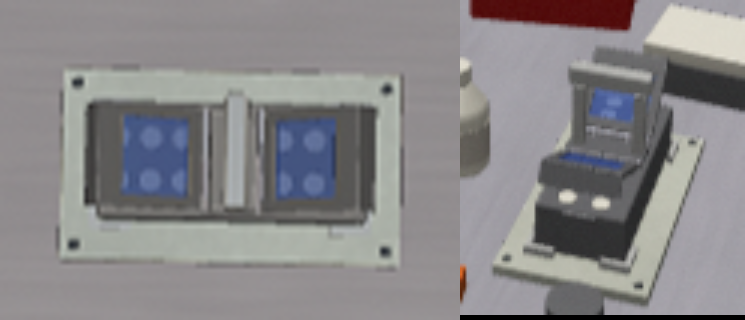

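The crop shows the grey carrier in the white plate, with both covers up and the bar upright. It is the right one. The right-hand cover (world −y) is the higher. Now for a robust pose.

```bash
cat > pose.py <<'E'
from h import *
from scipy.spatial.transform import Rotation as Ro
z=np.load('pics/top0.npz'); P=cloud('top',z['d']); im=z['im'].astype(int); Z=P[...,2]; v,u=np.mgrid[0:400,0:640]
f,cx,cy,R,t=cam('top')
def ray(n,uv,h):
    f,cx,cy,R,t=cam(n); uv=np.asarray(uv,float).reshape(-1,2)
    d=np.c_[(uv[:,0]-cx)/f,(uv[:,1]-cy)/f,np.ones(len(uv))]@R; c=-R.T@t
    return c+d*((h-c[2])/d[:,2])[:,None]
m=((u>265)&(u<370)&(v>172)&(v<240)&(im.min(-1)>150)).astype(np.uint8)
cn=max(cv2.findContours(m,0,1)[0],key=cv2.contourArea)
r=cv2.minAreaRect((ray('top',cn,.012)[:,:2]*1000).astype(np.float32)); print('nest',r)
def bar(n,tag,b):
    s=np.load(f'pics/{tag}.npz'); h=Z if n=='top' else cloud(n,s['d'])[...,2]
    mm=(h>.135)&(h<.16)&(u>b[0])&(u<b[1])&(v>b[2])&(v<b[3])
    q=ray(n,np.c_[u[mm],v[mm]],.142)[:,:2]; 
    print('bar',n,len(q),cv2.minAreaRect((q*1000).astype(np.float32)),np.median(q,0),np.median(h[mm]))
bar('top','top0',(305,332,180,225))
E
python3 pose.py
python3 - <<'E'
from h import *
from scipy.spatial.transform import Rotation as Ro
print(np.round(Ro.from_rotvec(arm.state()['tcp_rot']).as_matrix(),3))
E
```

```text
nest ((544.904541015625, -94.209716796875), (227.32217407226562, 130.0802459716797), 89.90400695800781)
bar top 171 ((542.6918334960938, -94.18062591552734), (67.68042755126953, 12.073799133300781), 1.0043435096740723) [ 0.54261051 -0.09479382] 0.14149500521067657
[[-0.973  0.229 -0.   ]
 [ 0.229  0.973 -0.002]
 [ 0.    -0.002 -1.   ]]
```

```bash
python3 -m pendant '[[0,[-1.2,-0.9,0],-6],[0,[-2.5,-1.9,0],-13.2],[0,[-3.7,-2.8,0],-13.2],[0,[-4.9,-3.7,0],-13.2],[0,[-6.1,-4.6,0],-13.2],[0,[-7.3,-5.5,0],-13.2],[0,[-8.4,-6.3,0],-13.2],[0,[-9.5,-7.2,0],-13.2],[0,[-10.6,-8,0],-13.2],[0,[-11.7,-8.8,0],-13.2]]' 40
```

```text
time: 0.93
tool_pos: [0.3792, 0.1675, 0.2312]
tcp_rot: [-0.001, -3.141, -0.0]
wrist_force: [0.8, 1.3, -0.4]
opening: 0.0002
grip_force: 0.0
```

```bash
python3 -m pendant '[[0,[-0.7,-0.9,0],0],[0,[-1.5,-1.8,0],0],[0,[-2.3,-2.7,0],0],[0,[-3.1,-3.6,0],0],[0,[-3.9,-4.5,0],0],[0,[-4.6,-5.4,0.3],0],[0,[-4.97,-6.03,1],0],[0,[-4.97,-6.03,1.7],0],[0,[-4.97,-6.03,2],0],[0,[-4.97,-6.03,2],0]]'
```

```text
time: 1.77
tool_pos: [0.5252, -0.0117, 0.1682]
tcp_rot: [-0.002, -3.134, -0.001]
wrist_force: [-0.1, 0.9, -1.0]
opening: -0.0
grip_force: 0.0
```

```bash
python3 -m pendant '[[0,[-0.63,-0.67,0],0],[0,[-0.63,-0.67,0.5],0],[0,[-0.63,-0.67,1],0],[0,[-0.63,-0.67,1.5],0],[0,[-0.63,-0.67,1.5],0],[0,[-0.63,-0.67,1.5],0]]'
python3 -c "
from h import *
im,d=shot('side','side1');cv2.imwrite('pics/c1.png',cv2.resize(im[130:290,240:440,::-1],None,fx=3,fy=3))"
```

```text
time: 2.27
tool_pos: [0.5461, -0.0308, 0.1268]
tcp_rot: [0.002, -3.141, -0.0]
wrist_force: [0.3, 0.1, 0.7]
opening: -0.0001
grip_force: 0.0
```

View pics/c1.png

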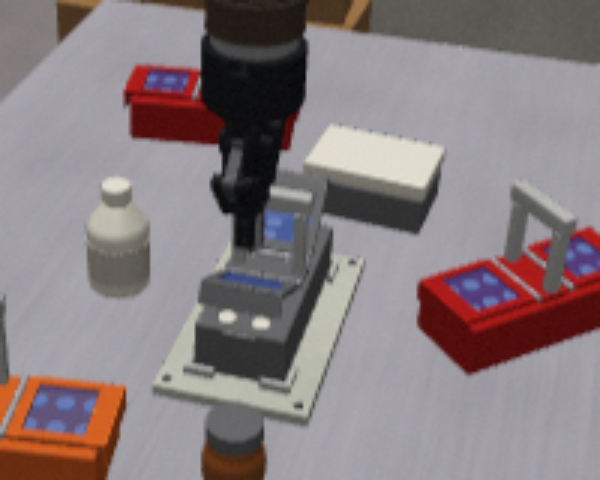

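The fingertip, at (243,255) in the crop, is over the near cover with clearance to the bar. I press along the cover's arc.

```bash
python3 -m pendant '[[0,[0,0.05,0.4],0],[0,[0,0.15,0.7],0],[0,[0,0.25,1.0],0],[0,[0,0.4,1.25],0],[0,[0,0.5,1.5],0],[0,[0,0.5,1.6],0],[0,[0,0.5,1.6],0]]'
```

```text
time: 2.9
tool_pos: [0.5459, -0.0161, 0.0774]
tcp_rot: [0.0, -3.14, -0.0]
wrist_force: [0.2, 0.2, 0.0]
opening: -0.0004
grip_force: 0.0
```

```bash
python3 -m pendant '[[0,[0,0,0.1],0],[0,[0,0,0.15],0],[0,[0,0,0.2],0],[0,[0,0,0.2],0]]';python3 -m pendant '[[0,[0,0,0.05],0],[0,[0,0,0.1],0],[0,[0,0,0.1],0]]'
```

```text
time: 3.23
tool_pos: [0.5469, -0.0162, 0.0731]
tcp_rot: [0.0, 3.141, 0.002]
wrist_force: [-0.8, 1.8, 4.3]
opening: -0.0003
grip_force: 2.0
time: 3.48
tool_pos: [0.5468, -0.0167, 0.0692]
tcp_rot: [0.001, 3.141, -0.0]
wrist_force: [0.2, 0.6, 0.2]
opening: 0.0
grip_force: 0.3
```

```bash
python3 -m pendant '[[0,[0,0,0.05],0],[0,[0,0,0.07],0],[0,[0,0,0.07],0]]';python3 -m pendant '[[0,[0,0,0.05],0],[0,[0,0,0.05],0]]'
```

```text
time: 3.73
tool_pos: [0.547, -0.0169, 0.0682]
tcp_rot: [0.001, 3.14, -0.001]
wrist_force: [-2.5, 1.3, 8.0]
opening: 0.0004
grip_force: 3.8
time: 3.9
tool_pos: [0.5471, -0.0169, 0.0678]
tcp_rot: [0.001, 3.14, -0.001]
wrist_force: [-5.3, 0.5, 14.0]
opening: -0.0001
grip_force: 7.0
```

```bash
python3 -m pendant '[[0,[0,0,-1.3],0],[0,[0,0,-2.6],0],[0,[0,0,-3.6],0],[0,[0.05,-0.8,-3.8],0],[0,[0.05,-2,-3.8],0],[0,[0.05,-3.3,-3.8],0],[0,[0.05,-4.4,-3.8],0],[0,[0.05,-4.4,-3.4],0],[0,[0.05,-4.4,-2.4],0],[0,[0.05,-4.4,-2.4],0]]'
python3 -c "
from h import *
print(arm.state()['tool_pos'])
im,d=shot('side','side2');cv2.imwrite('pics/c2.png',cv2.resize(im[130:290,240:440,::-1],None,fx=3,fy=3))"
```

```text
time: 4.73
tool_pos: [0.5414, -0.1491, 0.1324]
tcp_rot: [-0.004, -3.132, -0.003]
wrist_force: [-1.6, 1.5, -1.2]
opening: 0.0002
grip_force: 0.0
[ 0.54136185 -0.14909627  0.13240457]
```

View pics/c2.png

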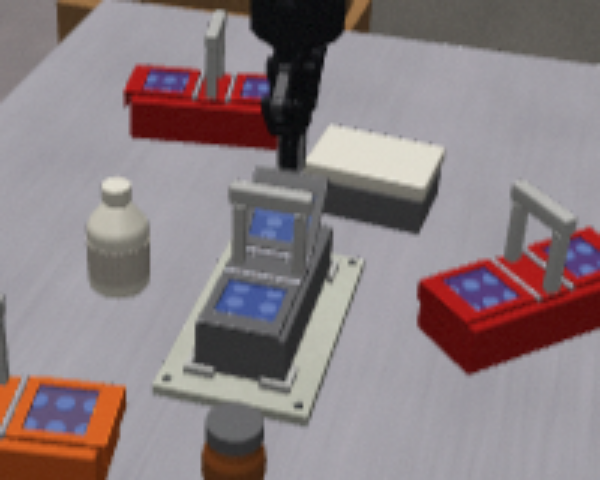

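The near cover is flat and shut at (250,300). The tip is inside the far cover's outer edge. Pressing the far one.

```bash
python3 -m pendant '[[0,[0,0,0.4],0],[0,[0,-0.15,0.7],0],[0,[0,-0.3,1.0],0],[0,[0,-0.45,1.25],0],[0,[0,-0.6,1.5],0],[0,[0,-0.75,1.75],0],[0,[0,-0.75,1.8],0],[0,[0,-0.75,1.8],0]]';python3 -m pendant '[[0,[0,0,0.07],0],[0,[0,0,0.14],0],[0,[0,0,0.2],0],[0,[0,0,0.2],0]]'; python3 -m pendant '[[0,[0,0,0.05],0],[0,[0,0,0.1],0],[0,[0,0,0.1],0]]'
```

```text
time: 5.45
tool_pos: [0.5445, -0.1715, 0.0829]
tcp_rot: [-0.002, -3.14, -0.0]
wrist_force: [-0.8, -0.1, 0.1]
opening: 0.0
grip_force: 0.0
time: 5.78
tool_pos: [0.5452, -0.1711, 0.0777]
tcp_rot: [0.0, 3.141, -0.0]
wrist_force: [-0.4, -0.5, 0.1]
opening: 0.0002
grip_force: 0.1
time: 6.03
tool_pos: [0.5452, -0.1713, 0.0749]
tcp_rot: [0.001, 3.141, -0.001]
wrist_force: [-0.2, -1.1, 1.8]
opening: 0.0002
grip_force: 0.8
```

```bash
python3 -m pendant '[[0,[0,0,0.07],0],[0,[0,0,0.14],0],[0,[0,0,0.18],0],[0,[0,0,0.18],0]]';python3 -m pendant '[[0,[0,0,0.06],0],[0,[0,0,0.08],0],[0,[0,0,0.08],0]]'
```

```text
time: 6.37
tool_pos: [0.545, -0.1711, 0.0692]
tcp_rot: [0.001, 3.141, 0.0]
wrist_force: [0.5, -0.2, 1.1]
opening: -0.0004
grip_force: 0.4
time: 6.62
tool_pos: [0.5452, -0.171, 0.0681]
tcp_rot: [0.001, 3.141, 0.0]
wrist_force: [-3.2, 0.4, 10.1]
opening: 0.0
grip_force: 4.6
```

Hard stop here too. Next I push slightly more, retreat up above the bar, wait, and look.

```bash
python3 -m pendant '[[0,[0,0,0.04],0],[0,[0,0,0.04],0],[0,[0,0,-1],0],[0,[0,0,-2.2],0],[0,[0,0,-3.4],0],[0,[0.05,0,-4.2],0],[0,[0.05,0,-4.2],0],[0,[0.05,0,-4.2],0],[0,[0.05,0,-4.2],0]]'
python3 -c "
from h import *
im,d=shot('side','side3');cv2.imwrite('pics/c3.png',cv2.resize(im[130:290,240:440,::-1],None,fx=3,fy=3))
m=(d>0);Q=cloud('side',d);v,u=np.mgrid[0:400,0:640]
b=(u>305)&(u<365)&(v>165)&(v<260)
q=Q[b&(Q[...,2]>.136)&(Q[...,2]<.15)&(abs(Q[...,0]-.544)<.05)&(abs(Q[...,1]+.094)<.02)];print('bar',len(q),np.median(q,0),cv2.minAreaRect((q[:,:2]*1000).astype(np.float32)))
for s in(1,-1):
  for a in(40,60,80): 
    k=b&(abs(Q[...,1]+.094-s*a/1000)<.005)&(abs(Q[...,0]-.544)<.02)&(Q[...,2]>.04); print(s*a,k.sum(),np.median(Q[k][:,2]))
"
```

```text
time: 7.37
tool_pos: [0.5428, -0.1706, 0.1916]
tcp_rot: [-0.0, -3.14, -0.002]
wrist_force: [-0.1, 1.1, -1.2]
opening: 0.0
grip_force: 0.0
bar 138 [ 0.54297277 -0.09305109  0.14116892] ((544.0588989257812, -96.81431579589844), (19.155759811401367, 69.23059844970703), 88.95562744140625)
40 38 0.06743905006056317
60 40 0.0680725825293175
80 55 0.06914280255635061
-40 22 0.06799000921941736
-60 24 0.06800651729191912
-80 23 0.06881778021309264
```

View pics/c3.png

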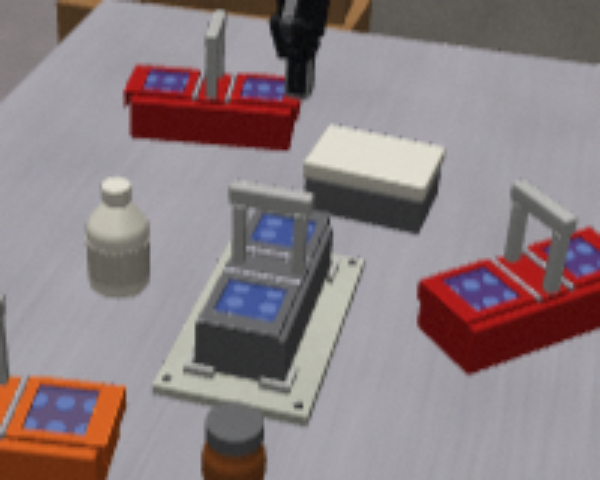

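Both covers are flat, at z ≈ 68 mm, at (250,300) and (283,228) in the crop. Now I open the jaw, centre it over the bar and descend.

```bash
python3 -m pendant '[[60,[0,0.8,0],0],[60,[0,1.8,0],0],[60,[0,2.55,0],0],[60,[0,2.55,0],0],[60,[0,2.55,0],0],[60,[0,2.55,0],0]]' 60; python3 -m pendant '[[60,[0,0,0.7],0],[60,[0,0,1.4],0],[60,[0,0,2.1],0],[60,[0,0,2.6],0],[60,[0,0,2.6],0],[60,[0,0,2.6],0]]'
```

```text
time: 7.92
tool_pos: [0.5429, -0.0947, 0.1915]
tcp_rot: [-0.0, -3.139, -0.0]
wrist_force: [-0.1, -0.2, -0.7]
opening: 0.0595
grip_force: 0.0
time: 8.42
tool_pos: [0.5425, -0.0955, 0.1137]
tcp_rot: [-0.003, -3.138, -0.001]
wrist_force: [0.5, 0.4, 0.3]
opening: 0.0601
grip_force: 0.0
```

```bash
python3 -m pendant '[[30,[0,0.03,0],0],[20,[0,0.03,0],0],[10,[0,0.03,0],0],[5,[0,0.03,0],0],[5,[0,0.03,0],0],[5,[0,0.03,0],0],[5,[0,0.03,0],0]]' 80
```

```text
time: 9.0
tool_pos: [0.5446, -0.0949, 0.1163]
tcp_rot: [0.002, 3.139, -0.004]
wrist_force: [-0.2, -5.3, 6.0]
opening: 0.0124
grip_force: 79.2
```

```bash
python3 -m pendant '[[5,[0,0,-0.15],0],[5,[0,0,-0.3],0],[5,[0,0,-0.5],0],[5,[0,0,-0.7],0],[5,[0,0,-0.9],0],[5,[0,0,-1.2],0],[5,[0,0,-1.5],0],[5,[0,0,-1.8],0]]'; python3 -m pendant '[[5,[0,0,-0.3],0],[5,[0,0,-0.6],0],[5,[0,0,-0.9],0],[5,[0,0,-1.2],0],[5,[0,0,-1.4],0],[5,[0,0,-1.5],0],[5,[0,0,-1.5],0],[5,[0,0,-1.5],0],[5,[0,0,-1.5],0],[5,[0,0,-1.5],0]]'
python3 -c "
from h import *
im,d=shot('side','side4');cv2.imwrite('pics/c4.png',cv2.resize(im[110:290,220:440,::-1],None,fx=3,fy=3))"
```

```text
time: 9.67
tool_pos: [0.5435, -0.0934, 0.17]
tcp_rot: [0.0, 3.141, 0.001]
wrist_force: [0.3, -0.4, -5.4]
opening: 0.0123
grip_force: 78.5
time: 10.5
tool_pos: [0.5431, -0.0936, 0.2131]
tcp_rot: [-0.001, -3.14, -0.0]
wrist_force: [-0.2, 0.8, -7.7]
opening: 0.0126
grip_force: 78.6
```

View pics/c4.png

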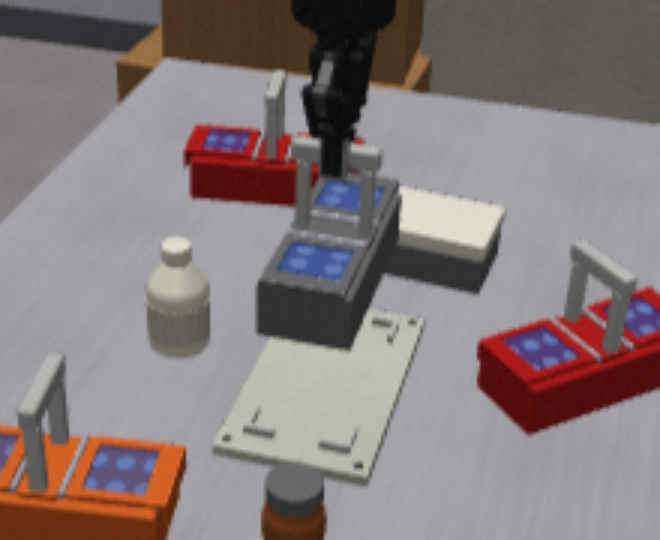

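The carrier hangs level about 98 mm above its seat, covers shut, and the bottle, jar and tip box have not moved. I let it settle, then hand in.

```bash
python3 -m pendant '[[5,[0,0,0],0],[5,[0,0,0],0],[5,[0,0,0],0],[5,[0,0,0],0],[5,[0,0,0],0],[5,[0,0,0],0]]'; python3 -c "
from station import arm
print(abs(arm.state()['qd']).max()); print(arm.hand_in())"
```

```text
time: 11.05
tool_pos: [0.5436, -0.0937, 0.2139]
tcp_rot: [0.001, 3.142, -0.0]
wrist_force: [-1.3, -0.0, -7.2]
opening: 0.0126
grip_force: 78.6
0.0013026208555376628
the job is handed in; nothing more can be done
None
```

The job is handed in at 11 s with no verdict shown: both covers are clicked shut, and the carrier is held still and level about 10 cm above its plate, with the bottle, jar and tip box not moved.

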